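# Raise the telescoping perch and lock it

### The job

The telescoping T-perch is locked at its low setting. Twist its wooden bar to unlock the post, draw the post up until you feel the spring of the upper collar, press lightly into that spring, twist back and let the post settle into the collar's pocket so that it stays locked at the raised height when you let go. Only use gentle force on the mechanism (never hard against its stops), and leave the cup and the dropper bottle beside the stand where they are.

Things in the scene. Friction and masses are not known exactly. Their poses are not given: they have to be found in the camera images.
- stand: Fixed stand: grey round base 110 mm across, 12 mm high, turret 48 mm across up to 50 mm, slotted steel tube. Origin: centre of its underside, on the tube's axis, z up. x: direction of bar and pin when LOCKED (play 0.12 rad each way). UNLOCKED is 1.05 rad counterclockwise from it, seen from above (0.92 passes, slot ends at 1.15). A cap in the turret keeps the locked post down.
- tube_rim (a point): Top of the upright slotted tube (27 mm across, rim 31), on its axis, 152 mm above the table; axes as stand. On the tube an aluminium collar, 47 mm across, 26 high, is clamped at a height that is not measured and differs every time: the post must rise 45 to 75 mm to lie in its pocket. Unlocked, the pin passes up through a gap in the collar.
- turret_top (a point): Top of the turret on the axis, 50 mm above the table; axes as stand. Above the collar's gap the pin meets a sprung ring: 1 N at touch, 1 N more per mm, solid after 9 mm; post and stand bear 25 N. At touch the pin is 1 mm below its pocket height. A lip 3 mm high bars the pocket: press in 4 mm (5 N) to clear it, best 5 to 7 mm, twist back, lower 3 mm or more.
- perch: Loose inner part, 0.14 to 0.28 kg: aluminium post 15 mm across, steel cross pin (6 mm thick, 43 long), wooden bar on top (18 mm wide, 18 high, 120 long) parallel to the pin. Origin: where pin and post axes cross, 40 mm above the table when low; x along pin and bar, z up the post. 1.7 mm play all round in the tube; falls back down if let go unlocked. In the pocket, spring and weight hold it.
- bar_mid (a point): Centre of the wooden perch bar, on the post's axis, 147 mm above the perch's origin (187 mm above the table when low); axes as perch. Can be gripped here across its 18 mm width, from above; below the bar is only the 15 mm post and, 26 mm beneath it when low, the tube's rim.
- food_cup: Small cup of yellow mash, 42 mm across and 38 mm high, standing loose beside the stand; origin at the centre of its underside.
- dropper: Small brown dropper bottle, 33 mm across and 102 mm high, standing loose beside the stand; origin at the centre of its underside.
Mind the look-alikes: they are no part of the job. Leave any purple look-alike of the perch alone.

How it is judged (in metres and radians):
On the way, in this order (a step that is already met when the one before it is completed fails the run):
1. the post is twisted to the unlocked direction while still low (angle between the x axis of perch and the x axis of stand, either way round above 0.8 rad and z of perch in the frame of stand below 0.06 m), for 0.1 s.
2. the post is drawn up by more than 40 mm (z of perch in the frame of stand above 0.08 m), for 0.1 s.
At the end, for the whole second after the job is handed in: The released post stays up by itself, at rest and upright (within 0.1 rad), raised more than 40 mm above its low setting, with bar and pin in the locked direction of the stand (within 0.15 rad), that is, lying behind the collar's lip (z of perch in the frame of stand above 0.08 m and angle between the x axis of perch and the x axis of stand, either way round below 0.15 rad and angle between perch's own z axis and vertical below 0.1 rad and linear speed of perch below 0.02 m/s); the robot touches nothing.
It fails at once if more than 25 N between the post and the stand with its collar (contact force between perch and stand above 25 N).
It fails at once if the cup was shifted by more than 30 mm (distance of food_cup from where it was at the start of the episode above 0.03 m).
It fails at once if the dropper bottle was shifted by more than 30 mm (distance of dropper from where it was at the start of the episode above 0.03 m).
It also fails if it takes over 58 s, if anything falls off the work surface, if the arm or the gripper's body presses on something with over 40 N, if the wrist force passes 120 N, or if a joint passes its speed limit or range.

### The arm

A 6-joint arm with a two-finger parallel gripper is mounted at the origin on a cart in front of the work surface, level with it; the furniture and walls round the work are solid. World frame = base frame: x ahead of the robot, y to its left, z up, the work surface at z = 0. Lengths are in m, angles in degrees, forces in N, time in s.
With the tool pointing down it reaches from about 0.275 to 0.875 m from the base axis. Payload 12.5 kg.
Tool frame: the origin (TCP) lies between the finger pads; the fingertips stand bot.tips_ahead ahead of it and the grasp point (between the pads) lies 2 mm behind it (bot.tips_ahead is the distance from the TCP to the fingertips, in m); z points along the fingers, y is the direction in which the jaws open and shut (so a half turn about z gives the same grasp; the last joint's range is limited). The gripper opens to 85 mm and grips with 20 to 120 N. Pads are 22 mm wide; open, the fingers measure 114 mm over their backs; the gripper's body (76 mm by 85 mm) begins 54 mm behind the grasp point. The pads swing forward as they close: fully open they stand 13 mm farther back than shut.
Start: joints at [66.83, 20.094, 94.641, -0, 65.266, -4.847], TCP at [0.173, 0.522, 0.248] pointing down, gripper open.
Joint ranges: [-157.81, 157.81], [-45, 120.19], [0.68, 151.7], [-89.99, 269.99], [4.06, 180], [-164.3, 164.3]. Speed limits (degrees/s): [127.2, 127.2, 159.86, 180, 180, 180].

### API

Orientations are given as a 3x3 rotation matrix whose columns are the frame's x, y, z axes.
In Python, from cell import sensors, vision, bot gives the robot as it stands.
- The arm moves only by the tool move_arm, never from a script. Its argument "targets" is a list of rows, each a list of 7 numbers: the shift along the world's x, y, z in m, then the turn, a rotation vector about the world's x, y, z in degrees, then the closure, from 0 (fully open) to 1 (shut). A call has exactly 5 rows; each row is the pose to reach, as a shift and turn from the pose measured when the call began; what a row does not reach only later rows make up. A row lasts 1/10 s, in which the tool goes at most 50 mm and 8.59 degrees, less where a joint would pass 70% of its speed; a pose out of reach is approached as far as the arm can. A call with a gripper value outside its range is refused whole. The fingers move at their own pace and stop on an object; "squeeze" is the grip in N (left out, the last holds). Time passes only in rows, so rows that repeat a pose let the fingers close, or fill a call up. It gives the time, the measured TCP pose, the force and the opening at its end, in the units of the state.
- sensors.sense(): the state, without advancing time (a new reading comes with each control period).
- vision.read_camera(name): name is "scene" or "top" or "wrist"; returns a dict with "color" (384x512x3 uint8, blue, green, red), "fovy" (degrees; the focal length in pixels is half the picture's height over the tangent of half this angle, whatever the lens; pixels are square), "cx", "cy" (the principal point, pixels), "origin" and "rotation" of the camera in the world; the wrist camera has in their place "mount" (4x4, takes a point from camera to tool coordinates, whose origin is the TCP and whose axes are the flange's). Camera axes: x right, y up, looking along -z (the intrinsics and any distortion apply to the point x, -y, -z); pixel columns grow to the right and rows downward; lengths in m; the calibration is good to about 2 mm. A picture is of the moment at which its call begins: read the wrist's pose just before it. There is no depth.
- bot.close_job(): hands the job in, once; it reports no verdict.
The state is a dict: "time": time; "qpos": joint angles; "joint_vel": joint speeds; "joint_torque": joint torques, N m; "ee_pos": TCP position; "orientation": TCP orientation; "contact_force": force on the tool from outside, world axes, zero at the start; "torque": the same for the moment, N m; "finger_gap": finger opening in m.
Only numpy, scipy, OpenCV 4.12 (cv2) and the standard library are available. Lean on these libraries where they do the work, as an engineer would, in place of code of your own. Each camera call takes 0.05 s, during which the arm holds its last target.

## Working session

There is one attempt and no reset: what is moved stays moved. The work goes in short steps, Python scripts to look and compute and a tool call to move; the robot and the scene stay as the last step left them, time stands still between calls to the robot, and variables do not carry over. Pictures are saved under pics/ and viewed, and the job is handed in when it is done.

Besides the shell and the picture viewer there is one more tool, called after ">>>" as name([rows], argument=value, ...), one row to a line, values as JSON. move_arm: Moves the arm, as the interface text tells. Its arguments: {"type":"object","properties":{"targets":{"type":"array"},"squeeze":{"type":"number"}},"required":["targets"]}

```bash
ls; mkdir -p pics; python3 - <<'E'
from cell import sensors, vision, bot
import cv2
s=sensors.sense();print(s, bot.tips_ahead)
for n in ["scene","top","wrist"]:
    c=vision.read_camera(n);cv2.imwrite(f"pics/{n}0.png",c["color"])
    print(n,{k:v for k,v in c.items() if k!="color"})
E
```

```text
pics
{'time': 0.0, 'qpos': array([ 6.68299441e+01,  2.01258425e+01,  9.46764203e+01,  4.54320222e-04,
        6.52656733e+01, -4.84745202e+00]), 'joint_vel': array([ 0.13129045,  0.07648546, -0.01160704, -0.02389629,  0.02966609,
       -0.01514073]), 'joint_torque': array([ 2.21211980e-03, -5.06099403e+01, -2.91416788e+01, -1.99304253e-05,
        4.37756506e-03, -1.72297206e-05]), 'ee_pos': array([0.17275667, 0.52184036, 0.24774754]), 'orientation': array([[-9.49300460e-01,  3.14369865e-01, -4.73150879e-04],
       [ 3.14370203e-01,  9.49299844e-01, -1.08723504e-03],
       [ 1.07368122e-04, -1.18085727e-03, -9.99999297e-01]]), 'contact_force': array([ 0.16566842, -0.29498482, -0.13554723]), 'torque': array([ 0.00321344, -0.00607419, -0.00720716]), 'finger_gap': 0.08533866106237015} 0.017
scene {'fovy': 49.824318965531745, 'cx': 251.77256494163206, 'cy': 195.7480575605123, 'origin': array([0.37514411, 1.26383593, 0.56929446]), 'rotation': array([[-0.98645637,  0.04539884, -0.1576159 ],
       [-0.16174925, -0.42872353,  0.88883818],
       [-0.02722143,  0.90229434,  0.43026028]])}
top {'fovy': 48.15325286538846, 'cx': 256.12580665246224, 'cy': 197.94215013038345, 'origin': array([0.3592923 , 0.33111031, 1.21323171]), 'rotation': array([[ 0.02384362,  0.98529103, -0.16921307],
       [-0.99966875,  0.02185816, -0.01358685],
       [-0.00968831,  0.16948098,  0.98548584]])}
wrist {'fovy': 70.38809491449697, 'cx': 257.00730641571965, 'cy': 191.7450229061544, 'mount': array([[ 1.05401444e-03,  9.57050640e-01,  2.89918887e-01,
         7.40874346e-02],
       [ 9.99999316e-01, -1.15551506e-03,  1.78921440e-04,
         7.01482715e-04],
       [ 5.06242519e-04,  2.89918500e-01, -9.57051204e-01,
        -1.26315228e-01],
       [ 0.00000000e+00,  0.00000000e+00,  0.00000000e+00,
         1.00000000e+00]])}
```

View pics/scene0.png

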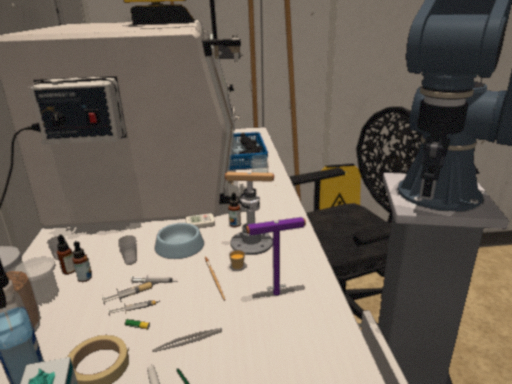

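View pics/top0.png

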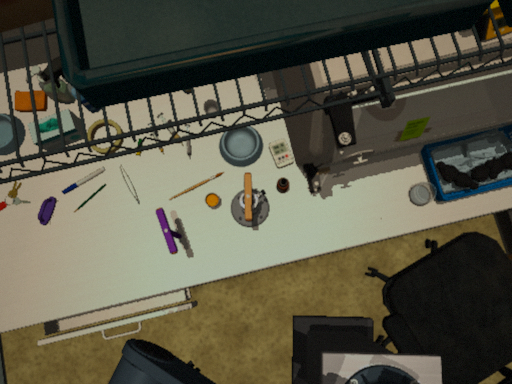

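View pics/wrist0.png

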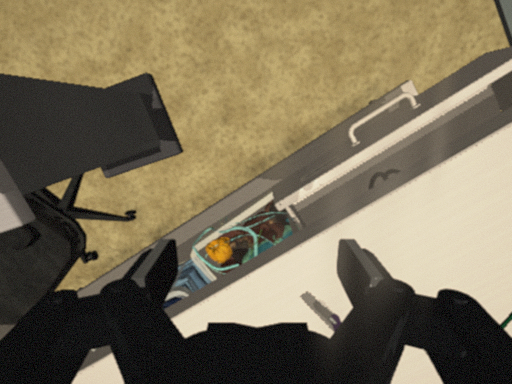

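Candidates: the orange-brown bar on the grey stand (top 249,197; scene 250,177) and a purple T (top 167,230; scene 277,225). The wooden one on the grey turret base fits the description. I'll confirm it in an enlarged crop.

```bash
python3 - <<'E'
import cv2,numpy as np
a=cv2.imread("pics/top0.png")[150:250,190:310];b=cv2.imread("pics/scene0.png")[155:275,205:325]
a=cv2.resize(a,(660,550),interpolation=cv2.INTER_CUBIC)
b=cv2.resize(b,(600,600),interpolation=cv2.INTER_CUBIC)
cv2.imwrite("pics/top0c.png",a);cv2.imwrite("pics/scene0c.png",b)
E
```

```text
(no output)
```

View pics/top0c.png

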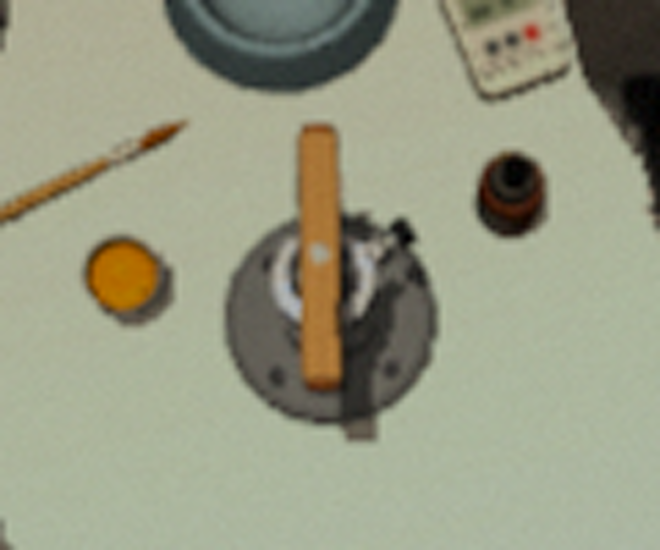

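View pics/scene0c.png

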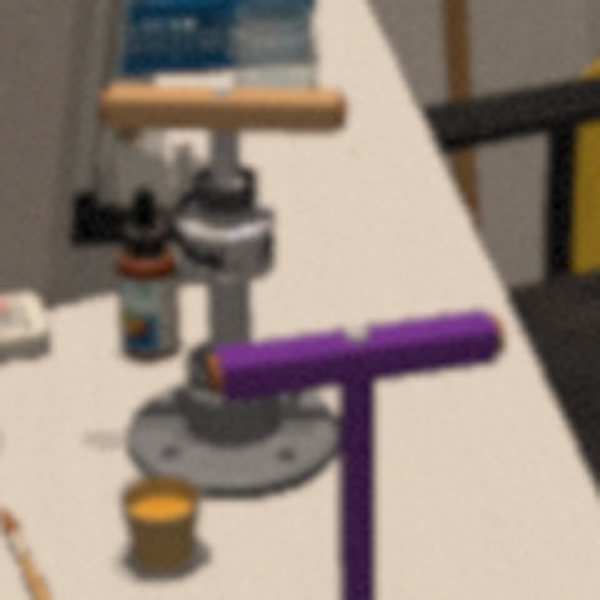

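```bash
cat > h.py <<'E'
import numpy as np
from cell import sensors, vision, bot
def ray(c,u,v,R=None,o=None):
    h=c["color"].shape[0]; f=h/2/np.tan(np.radians(c["fovy"]/2))
    d=np.array([(u-c["cx"])/f,-(v-c["cy"])/f,-1.])
    R=c["rotation"] if R is None else R; o=c["origin"] if o is None else o
    return o,R@d
def atz(c,u,v,z,R=None,o=None):
    o,d=ray(c,u,v,R,o); return o+d*(z-o[2])/d[2]
def wristpose(c,s):
    M=c["mount"]; Rt=s["orientation"]; return Rt@M[:3,:3], Rt@M[:3,3]+s["ee_pos"]
def pix(c,p,R=None,o=None):
    R=c["rotation"] if R is None else R; o=c["origin"] if o is None else o
    h=c["color"].shape[0]; f=h/2/np.tan(np.radians(c["fovy"]/2))
    q=R.T@(np.array(p)-o); return c["cx"]+f*q[0]/-q[2], c["cy"]-f*q[1]/-q[2]
E
python3 - <<'E'
from h import *
c=vision.read_camera("top")
g=lambda u,v:((u+.5)/5.5-.5+190,(v+.5)/5.5-.5+150)
for n,u,v,z in [("barA",319,126,.196),("barB",322,388,.196),("screw",320,254,.197),("base",332,317,.012),("cup",123,275,.038),("drop",513,170,.102)]:
    print(n,atz(c,*g(u,v),z).round(4))
s=vision.read_camera("scene")
g=lambda u,v:((u+.5)/5-.5+205,(v+.5)/5-.5+155)
# scene: compare to projection
for p in [(0.41,.327,.197)]: print(pix(s,p), g(225,90))
E
```

```text
barA [0.5961 0.3673 0.196 ]
barB [0.4799 0.3629 0.196 ]
screw [0.5386 0.3653 0.197 ]
base [0.5385 0.3645 0.012 ]
cup [0.5537 0.4698 0.038 ]
drop [0.5984 0.2769 0.102 ]
(np.float64(304.47700069395734), np.float64(167.87814312043224)) (249.6, 172.6)
```

```bash
python3 - <<'E'
from h import *
c=vision.read_camera("top");s=vision.read_camera("scene")
def tri(a,b):
    o1,d1=ray(c,*a);o2,d2=ray(s,*b)
    A=np.stack([d1,-d2],1);t=np.linalg.lstsq(A,o2-o1,rcond=None)[0]
    return (o1+d1*t[0]).round(4),(o2+d2*t[1]).round(4)
print("purple",tri((167,230),(276,225)))
g=lambda u,v:((u+.5)/5.5-.5+190,(v+.5)/5.5-.5+150)
k=lambda u,v:((u+.5)/5-.5+205,(v+.5)/5-.5+155)
print("screw",tri(g(320,254),k(223,90)))
print("drop",tri(g(514,170),k(145,195)))
for z in (.2,.4,.6,.8): print(z,atz(c,249,128,z).round(3),atz(c,300,112,z).round(3))
E
```

```text
purple (array([0.4545, 0.5612, 0.1681]), array([0.4533, 0.5611, 0.168 ]))
screw (array([0.5389, 0.3654, 0.1953]), array([0.539 , 0.3654, 0.1953]))
drop (array([0.5999, 0.2761, 0.0951]), array([0.6   , 0.2761, 0.0951]))
0.2 [0.708 0.367 0.2  ] [0.751 0.242 0.2  ]
0.4 [0.639 0.36  0.4  ] [0.674 0.259 0.4  ]
0.6 [0.57  0.353 0.6  ] [0.597 0.277 0.6  ]
0.8 [0.501 0.346 0.8  ] [0.519 0.295 0.8  ]
```

>>> move_arm([
  [0.036,-0.016,0.005,0,0,4,0],
  [0.072,-0.032,0.01,0,0,8,0],
  [0.108,-0.048,0.01,0,0,12,0],
  [0.144,-0.063,0.01,0,0,16,0],
  [0.18,-0.079,0.01,0,0,20.5,0],
], squeeze=40)

```text
time: 0.85
ee_pos: [0.3542, 0.4423, 0.2583]
orientation: [[-0.999, -0.041, 0.0], [-0.041, 0.999, -0.0], [-0.0, -0.0, -1.0]]
contact_force: [0.5, 1.8, 0.5]
finger_gap: 0.0855
```

>>> move_arm([
  [0.036,-0.016,0,0,0,0,0],
  [0.072,-0.032,0,0,0,0,0],
  [0.11,-0.048,0,0,0,0,0],
  [0.12,-0.05,0,0,0,0,0],
  [0.12,-0.05,0,0,0,0,0],
])

```text
time: 1.35
ee_pos: [0.4752, 0.3917, 0.2578]
orientation: [[-0.999, -0.039, -0.0], [-0.039, 0.999, -0.0], [0.0, -0.0, -1.0]]
contact_force: [0.5, -0.2, 0.4]
finger_gap: 0.0857
```

```bash
python3 - <<'E'
from h import *
import cv2
s=sensors.sense();c=vision.read_camera("wrist");cv2.imwrite("pics/w1.png",c["color"])
print(s["ee_pos"],s["orientation"].round(4),s["qpos"].round(1),s["contact_force"],s["time"])
np.savez("w1.npz",R=s["orientation"],p=s["ee_pos"])
c=vision.read_camera("scene");cv2.imwrite("pics/s1.png",c["color"])
E
```

```text
[0.47515597 0.39171403 0.25784484] [[-9.992e-01 -3.900e-02 -3.000e-04]
 [-3.900e-02  9.992e-01 -2.000e-04]
 [ 3.000e-04 -2.000e-04 -1.000e+00]] [ 35.2  26.5  83.7  -0.   69.9 -57.1] [ 0.52617106 -0.24103997  0.3641279 ] 1.35
```

View pics/w1.png

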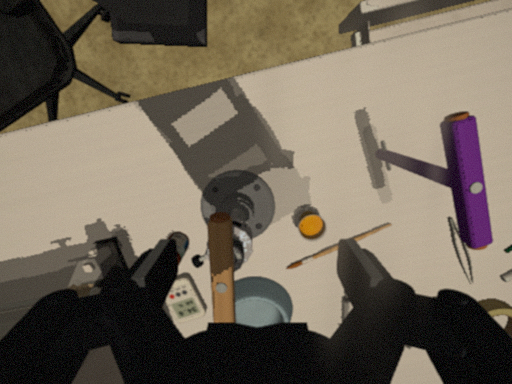

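View pics/s1.png

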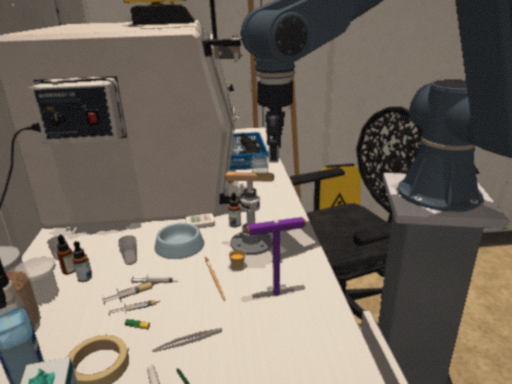

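The wooden bar is in view: near end at (220,214), screw at about (222,289). The purple T is well clear at (475,185). The arm is free of the cabinet.

```bash
python3 - <<'E'
from h import *
import cv2
d=np.load("w1.npz");c=vision.read_camera("wrist");im=cv2.imread("pics/w1.png")
R,o=wristpose(c,dict(orientation=d["R"],ee_pos=d["p"]))
for u,v,z in [(222,289,.197),(219,214,.196),(209,217,.196),(229,217,.196),(213,322,.196),(235,322,.196),(311,226,.038),(238,203,.012)]: print((u,v),atz(c,u,v,z,R,o).round(4))
cv2.imwrite("pics/w1c.png",cv2.resize(im[170:330,160:290],None,fx=4,fy=4,interpolation=cv2.INTER_CUBIC)[:600])
E
```

```text
(222, 289) [0.5409 0.3668 0.197 ]
(219, 214) [0.4766 0.3643 0.196 ]
(209, 217) [0.4793 0.3569 0.196 ]
(229, 217) [0.4787 0.3717 0.196 ]
(213, 322) [0.5746 0.3592 0.196 ]
(235, 322) [0.5738 0.3778 0.196 ]
(311, 226) [0.5524 0.47   0.038 ]
(238, 203) [0.532 0.367 0.012]
```

View pics/w1c.png

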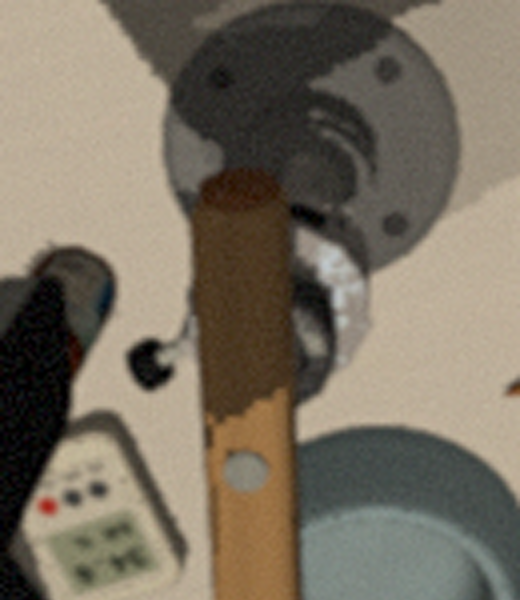

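```bash
python3 - <<'E'
from h import *
d=np.load("w1.npz");c=vision.read_camera("wrist")
R,o=wristpose(c,dict(orientation=d["R"],ee_pos=d["p"]))
P=[atz(c,160+(u+.5)/4-.5,170+(v+.5)/4-.5,.012,R,o)[:2] for u,v in [(221,77),(388,69),(396,224)]]
print(P)
for a,b in ((0,1),(1,2)):
    v=P[b]-P[a];print(np.degrees(np.arctan2(v[1],v[0])),np.linalg.norm(v))
print((P[0]+P[2])/2)
E
```

```text
[array([0.51201599, 0.33370917]), array([0.50666365, 0.39299195]), array([0.56625427, 0.39832703])]
95.15895261075221 0.05952390656786403
5.115982145300957 0.05982896044103077
[0.53913513 0.3660181 ]
```

The base-hole pattern gives a stand angle of about 5.1°, the bar is at about 2.3°, and the axis is at (0.539, 0.366). Descending now.

>>> move_arm([
  [0.035,-0.014,0,0,0,0,0],
  [0.064,-0.0257,0,0,0,0,0],
  [0.064,-0.0257,-0.02,0,0,0,0],
  [0.064,-0.0257,-0.05,0,0,0,0],
  [0.064,-0.0257,-0.0725,0,0,0,0],
], squeeze=25)

```text
time: 2.05
ee_pos: [0.5358, 0.3677, 0.1845]
orientation: [[-0.999, -0.043, -0.001], [-0.043, 0.999, -0.0], [0.001, -0.0, -1.0]]
contact_force: [-0.4, 0.7, -0.1]
finger_gap: 0.0855
```

```bash
python3 - <<'E'
from h import *
import cv2
c=vision.read_camera("wrist");cv2.imwrite("pics/w2.png",c["color"])
c=vision.read_camera("scene");cv2.imwrite("pics/s2.png",cv2.resize(c["color"][100:290,190:330],None,fx=3,fy=3,interpolation=cv2.INTER_CUBIC))
E
```

```text
(no output)
```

View pics/w2.png

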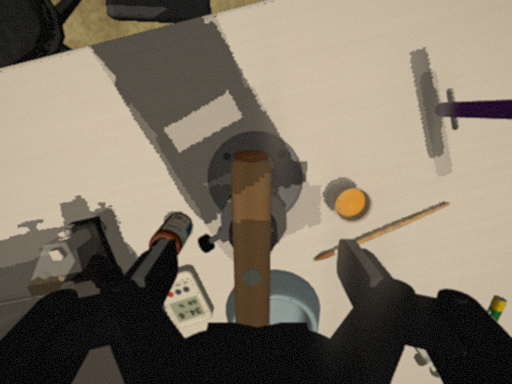

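View pics/s2.png

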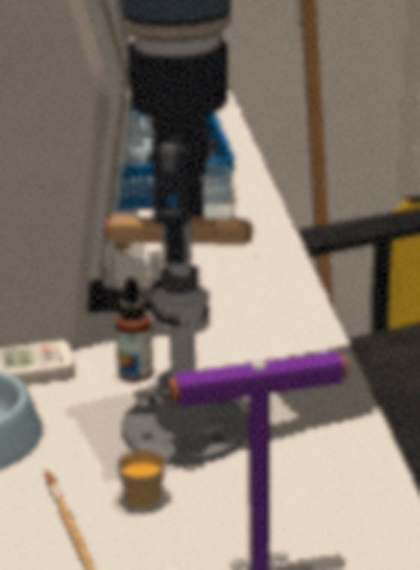

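The fingers straddle the bar (screw at 252,277 in the wrist view) and the cup and dropper are clear. Closing gently.

>>> move_arm([
  [0.003,-0.0015,0,0,0,0,0.3],
  [0.003,-0.0015,0,0,0,0,0.6],
  [0.003,-0.0015,0,0,0,0,1],
  [0.003,-0.0015,0,0,0,0,1],
  [0.003,-0.0015,0,0,0,0,1],
], squeeze=25)

```text
time: 2.65
ee_pos: [0.5381, 0.3659, 0.1837]
orientation: [[-0.999, -0.044, -0.004], [-0.044, 0.999, -0.002], [0.004, -0.002, -1.0]]
contact_force: [-1.0, -0.8, 3.6]
finger_gap: 0.0178
```

```bash
python3 - <<'E'
from h import *
s=sensors.sense();print({k:np.round(s[k],3) for k in ("time","ee_pos","contact_force","torque","finger_gap","qpos")})
E
```

```text
{'time': np.float64(2.65), 'ee_pos': array([0.538, 0.366, 0.184]), 'contact_force': array([-0.964, -0.819,  3.591]), 'torque': array([-0.14 ,  0.011,  0.007]), 'finger_gap': np.float64(0.018), 'qpos': array([ 3.0115e+01,  3.4363e+01,  8.1775e+01,  5.0000e-03,  6.4123e+01,
       -6.2385e+01])}
```

>>> move_arm([
  [0,0,0.0005,0,0,4,1],
  [0,0,0.0005,0,0,8,1],
  [0,0,0.0005,0,0,13,1],
  [0,0,0.0005,0,0,18,1],
  [0,0,0.0005,0,0,20,1],
])

```text
time: 3.15
ee_pos: [0.5379, 0.3658, 0.184]
orientation: [[-0.923, -0.386, -0.003], [-0.386, 0.923, -0.004], [0.005, -0.002, -1.0]]
contact_force: [0.4, 0.3, -2.2]
finger_gap: 0.0175
```

```bash
cat > st.py <<'E'
from h import *
s=sensors.sense();R=s["orientation"]
print({k:np.round(s[k],3).tolist() for k in ("time","ee_pos","contact_force","torque","finger_gap")}, "baryaw",np.degrees(np.arctan2(-R[1,0],-R[0,0])).round(2),"z",R[:,2].round(4))
E
python3 st.py
```

```text
{'time': 3.15, 'ee_pos': [0.538, 0.366, 0.184], 'contact_force': [0.382, 0.325, -2.177], 'torque': [-0.018, -0.028, 0.028], 'finger_gap': 0.017} baryaw 22.68 z [-0.0034 -0.0037 -1.    ]
```

Forces are low. I'll continue to about 64°.

>>> move_arm([
  [0,0,0,0,0,6,1],
  [0,0,0,0,0,13,1],
  [0,0,0,0,0,20,1],
  [0,0,0,0,0,26,1],
  [0,0,0,0,0,28,1],
])

```text
time: 3.65
ee_pos: [0.5378, 0.3657, 0.1839]
orientation: [[-0.631, -0.776, -0.002], [-0.776, 0.631, -0.005], [0.005, -0.002, -1.0]]
contact_force: [-0.4, -0.8, -1.8]
finger_gap: 0.0178
```

```bash
python3 st.py
```

```text
{'time': 3.65, 'ee_pos': [0.538, 0.366, 0.184], 'contact_force': [-0.359, -0.831, -1.791], 'torque': [-0.019, 0.043, -0.065], 'finger_gap': 0.018} baryaw 50.91 z [-0.0017 -0.0051 -1.    ]
```

>>> move_arm([
  [0,0,0,0,0,4,1],
  [0,0,0,0,0,8,1],
  [0,0,0,0,0,11,1],
  [0,0,0,0,0,13,1],
  [0,0,0,0,0,13,1],
])

```text
time: 4.15
ee_pos: [0.5377, 0.3656, 0.1838]
orientation: [[-0.439, -0.898, -0.001], [-0.898, 0.439, -0.005], [0.005, -0.002, -1.0]]
contact_force: [-0.2, -0.2, -2.4]
finger_gap: 0.0173
```

```bash
python3 st.py
```

```text
{'time': 4.15, 'ee_pos': [0.538, 0.366, 0.184], 'contact_force': [-0.206, -0.169, -2.417], 'torque': [-0.028, 0.007, 0.038], 'finger_gap': 0.017} baryaw 63.93 z [-6.0e-04 -5.5e-03 -1.0e+00]
```

```bash
python3 - <<'E'
from h import *
import cv2
c=vision.read_camera("wrist");cv2.imwrite("pics/w3.png",c["color"])
E
```

```text
(no output)
```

View pics/w3.png

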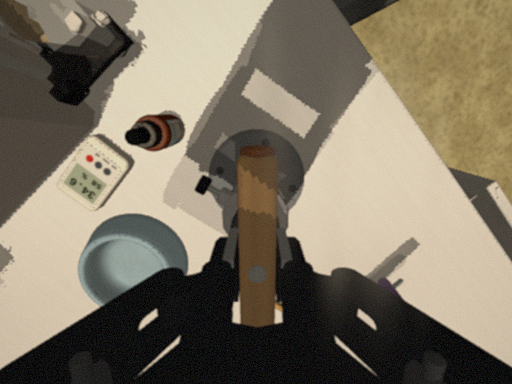

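>>> move_arm([
  [0,0,0.002,0,0,0,1],
  [0,0,0.004,0,0,0,1],
  [0,0,0.006,0,0,0,1],
  [0,0,0.008,0,0,0,1],
  [0,0,0.008,0,0,0,1],
])

```text
time: 4.7
ee_pos: [0.5378, 0.3657, 0.1922]
orientation: [[-0.441, -0.898, -0.0], [-0.898, 0.441, -0.005], [0.005, -0.002, -1.0]]
contact_force: [0.7, 1.0, -2.5]
finger_gap: 0.0174
```

```bash
python3 st.py
```

```text
{'time': 4.7, 'ee_pos': [0.538, 0.366, 0.192], 'contact_force': [0.661, 0.969, -2.481], 'torque': [-0.01, -0.035, 0.044], 'finger_gap': 0.017} baryaw 63.85 z [-2.0e-04 -5.2e-03 -1.0e+00]
```

The bar turned with the gripper (screw at 258,274, aligned). It lifts freely at about 2.4 N of weight.

>>> move_arm([
  [0,0,0.007,0,0,0,1],
  [0,0,0.014,0,0,0,1],
  [0,0,0.021,0,0,0,1],
  [0,0,0.027,0,0,0,1],
  [0,0,0.032,0,0,0,1],
])

```text
time: 5.2
ee_pos: [0.5379, 0.3658, 0.225]
orientation: [[-0.441, -0.898, 0.0], [-0.898, 0.441, -0.005], [0.004, -0.002, -1.0]]
contact_force: [0.1, -0.4, -1.6]
finger_gap: 0.0176
```

>>> move_arm([
  [0,0,0.001,0,0,0,1],
  [0,0,0.002,0,0,0,1],
  [0,0,0.003,0,0,0,1],
  [0,0,0.004,0,0,0,1],
  [0,0,0.004,0,0,0,1],
])

```text
time: 5.7
ee_pos: [0.5379, 0.3658, 0.229]
orientation: [[-0.441, -0.898, 0.0], [-0.898, 0.441, -0.005], [0.004, -0.002, -1.0]]
contact_force: [0.4, 0.6, -1.5]
finger_gap: 0.0173
```

```bash
python3 st.py
```

```text
{'time': 5.7, 'ee_pos': [0.538, 0.366, 0.229], 'contact_force': [0.39, 0.617, -1.46], 'torque': [-0.004, -0.032, -0.035], 'finger_gap': 0.017} baryaw 63.85 z [ 3.0e-04 -4.9e-03 -1.0e+00]
```

>>> move_arm([
  [0,0,0.001,0,0,0,1],
  [0,0,0.002,0,0,0,1],
  [0,0,0.003,0,0,0,1],
  [0,0,0.004,0,0,0,1],
  [0,0,0.004,0,0,0,1],
])

```text
time: 6.2
ee_pos: [0.538, 0.3658, 0.2332]
orientation: [[-0.441, -0.898, 0.001], [-0.898, 0.441, -0.005], [0.004, -0.003, -1.0]]
contact_force: [0.4, 1.1, -2.6]
finger_gap: 0.0175
```

>>> move_arm([
  [0,0,0.001,0,0,0,1],
  [0,0,0.002,0,0,0,1],
  [0,0,0.003,0,0,0,1],
  [0,0,0.004,0,0,0,1],
  [0,0,0.004,0,0,0,1],
])

```text
time: 6.7
ee_pos: [0.538, 0.3658, 0.2374]
orientation: [[-0.441, -0.898, 0.001], [-0.898, 0.441, -0.005], [0.004, -0.003, -1.0]]
contact_force: [-0.4, -0.3, -1.9]
finger_gap: 0.0176
```

>>> move_arm([
  [0,0,0.001,0,0,0,1],
  [0,0,0.002,0,0,0,1],
  [0,0,0.003,0,0,0,1],
  [0,0,0.004,0,0,0,1],
  [0,0,0.004,0,0,0,1],
])

```text
time: 7.2
ee_pos: [0.5381, 0.3659, 0.2416]
orientation: [[-0.441, -0.898, 0.001], [-0.898, 0.441, -0.004], [0.004, -0.003, -1.0]]
contact_force: [-0.4, 0.5, -1.9]
finger_gap: 0.0173
```

```bash
python3 st.py
```

```text
{'time': 7.2, 'ee_pos': [0.538, 0.366, 0.242], 'contact_force': [-0.369, 0.518, -1.907], 'torque': [-0.055, 0.058, 0.049], 'finger_gap': 0.017} baryaw 63.84 z [ 0.001  -0.0045 -1.    ]
```

>>> move_arm([
  [0,0,0.001,0,0,0,1],
  [0,0,0.002,0,0,0,1],
  [0,0,0.003,0,0,0,1],
  [0,0,0.003,0,0,0,1],
  [0,0,0.003,0,0,0,1],
])

```text
time: 7.7
ee_pos: [0.5381, 0.3659, 0.2446]
orientation: [[-0.441, -0.898, 0.001], [-0.898, 0.441, -0.004], [0.004, -0.003, -1.0]]
contact_force: [1.0, 0.9, -2.2]
finger_gap: 0.0176
```

```bash
python3 st.py
```

```text
{'time': 7.7, 'ee_pos': [0.538, 0.366, 0.245], 'contact_force': [1.043, 0.886, -2.201], 'torque': [-0.002, -0.028, -0.025], 'finger_gap': 0.018} baryaw 63.85 z [ 0.001  -0.0045 -1.    ]
```

>>> move_arm([
  [0,0,0.001,0,0,0,1],
  [0,0,0.002,0,0,0,1],
  [0,0,0.003,0,0,0,1],
  [0,0,0.003,0,0,0,1],
  [0,0,0.003,0,0,0,1],
])

```text
time: 8.2
ee_pos: [0.5381, 0.3659, 0.2476]
orientation: [[-0.441, -0.898, 0.001], [-0.898, 0.441, -0.004], [0.003, -0.003, -1.0]]
contact_force: [0.3, 0.6, -2.7]
finger_gap: 0.0175
```

>>> move_arm([
  [0,0,0.001,0,0,0,1],
  [0,0,0.002,0,0,0,1],
  [0,0,0.003,0,0,0,1],
  [0,0,0.003,0,0,0,1],
  [0,0,0.003,0,0,0,1],
])

```text
time: 8.7
ee_pos: [0.5381, 0.3659, 0.2507]
orientation: [[-0.441, -0.898, 0.001], [-0.898, 0.441, -0.004], [0.003, -0.003, -1.0]]
contact_force: [0.2, 0.0, -2.2]
finger_gap: 0.0176
```

```bash
python3 st.py; python3 - <<'E'
from h import *
import cv2
c=vision.read_camera("scene");cv2.imwrite("pics/s4.png",cv2.resize(c["color"][110:270,200:310],None,fx=3.7,fy=3.7,interpolation=cv2.INTER_CUBIC))
E
```

```text
{'time': 8.7, 'ee_pos': [0.538, 0.366, 0.251], 'contact_force': [0.187, 0.002, -2.194], 'torque': [-0.028, -0.026, -0.049], 'finger_gap': 0.018} baryaw 63.85 z [ 0.0011 -0.0044 -1.    ]
```

View pics/s4.png

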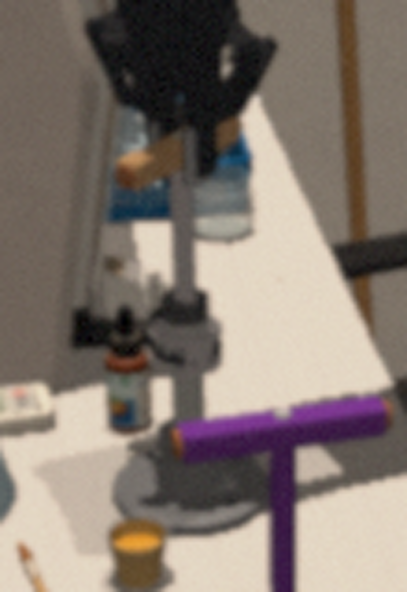

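The post is drawn up with the bar firmly in the fingers (bar at 185,150 in the crop). There is no spring yet, so I'll continue.

>>> move_arm([
  [0,0,0.001,0,0,0,1],
  [0,0,0.002,0,0,0,1],
  [0,0,0.003,0,0,0,1],
  [0,0,0.003,0,0,0,1],
  [0,0,0.003,0,0,0,1],
])

```text
time: 9.25
ee_pos: [0.5381, 0.3659, 0.2537]
orientation: [[-0.441, -0.898, 0.001], [-0.898, 0.441, -0.004], [0.003, -0.003, -1.0]]
contact_force: [0.3, -0.4, -1.9]
finger_gap: 0.0173
```

```bash
python3 st.py
```

```text
{'time': 9.25, 'ee_pos': [0.538, 0.366, 0.254], 'contact_force': [0.305, -0.395, -1.933], 'torque': [-0.017, 0.019, 0.005], 'finger_gap': 0.017} baryaw 63.85 z [ 0.0011 -0.0044 -1.    ]
```

>>> move_arm([
  [0,0,0.001,0,0,0,1],
  [0,0,0.002,0,0,0,1],
  [0,0,0.003,0,0,0,1],
  [0,0,0.003,0,0,0,1],
  [0,0,0.003,0,0,0,1],
])

```text
time: 9.75
ee_pos: [0.538, 0.3658, 0.2564]
orientation: [[-0.441, -0.898, 0.001], [-0.898, 0.441, -0.005], [0.004, -0.003, -1.0]]
contact_force: [-0.5, 0.6, -5.4]
finger_gap: 0.0178
```

```bash
python3 st.py
```

```text
{'time': 9.75, 'ee_pos': [0.538, 0.366, 0.256], 'contact_force': [-0.499, 0.606, -5.45], 'torque': [0.043, -0.03, -0.006], 'finger_gap': 0.018} baryaw 63.85 z [ 7.0e-04 -4.7e-03 -1.0e+00]
```

The spring was felt: touch at TCP z of about 0.254, now about 2.3 mm in. Pressing to about 6 mm.

>>> move_arm([
  [0,0,0,0,0,0,1],
  [0,0,0.001,0,0,0,1],
  [0,0,0.002,0,0,0,1],
  [0,0,0.003,0,0,0,1],
  [0,0,0.003,0,0,0,1],
], squeeze=35)

```text
time: 10.25
ee_pos: [0.5379, 0.3658, 0.2593]
orientation: [[-0.441, -0.898, 0.0], [-0.898, 0.441, -0.005], [0.004, -0.002, -1.0]]
contact_force: [0.7, 0.3, -7.2]
finger_gap: 0.017
```

```bash
python3 st.py
```

```text
{'time': 10.25, 'ee_pos': [0.538, 0.366, 0.259], 'contact_force': [0.724, 0.277, -7.188], 'torque': [0.068, -0.099, -0.019], 'finger_gap': 0.017} baryaw 63.85 z [ 4.0e-04 -4.8e-03 -1.0e+00]
```

>>> move_arm([
  [0,0,0.0005,0,0,0,1],
  [0,0,0.001,0,0,0,1],
  [0,0,0.001,0,0,0,1],
  [0,0,0.001,0,0,0,1],
  [0,0,0.001,0,0,0,1],
])

```text
time: 10.75
ee_pos: [0.5379, 0.3657, 0.2602]
orientation: [[-0.441, -0.898, 0.0], [-0.898, 0.441, -0.005], [0.004, -0.002, -1.0]]
contact_force: [0.9, -0.6, -8.9]
finger_gap: 0.0174
```

```bash
python3 st.py
```

```text
{'time': 10.75, 'ee_pos': [0.538, 0.366, 0.26], 'contact_force': [0.856, -0.578, -8.907], 'torque': [0.114, -0.139, -0.08], 'finger_gap': 0.017} baryaw 63.85 z [ 3.0e-04 -4.9e-03 -1.0e+00]
```

About 6 mm in (net about 6.8 N). Twisting back in stages.

>>> move_arm([
  [0,0,0.0001,0,0,-3,1],
  [0,0,0.0001,0,0,-7,1],
  [0,0,0.0001,0,0,-11,1],
  [0,0,0.0001,0,0,-14,1],
  [0,0,0.0001,0,0,-15,1],
])

```text
time: 11.25
ee_pos: [0.5377, 0.3658, 0.2602]
orientation: [[-0.659, -0.752, -0.002], [-0.752, 0.659, -0.005], [0.005, -0.002, -1.0]]
contact_force: [-0.3, 0.6, -9.2]
finger_gap: 0.0172
```

```bash
python3 st.py
```

```text
{'time': 11.25, 'ee_pos': [0.538, 0.366, 0.26], 'contact_force': [-0.265, 0.579, -9.161], 'torque': [0.113, 0.015, 0.016], 'finger_gap': 0.017} baryaw 48.78 z [-0.0015 -0.0049 -1.    ]
```

>>> move_arm([
  [0,0,0.0001,0,0,-4,1],
  [0,0,0.0001,0,0,-9,1],
  [0,0,0.0001,0,0,-14,1],
  [0,0,0.0001,0,0,-19,1],
  [0,0,0.0001,0,0,-20,1],
])

```text
time: 11.75
ee_pos: [0.5377, 0.3657, 0.2602]
orientation: [[-0.877, -0.48, -0.003], [-0.48, 0.877, -0.004], [0.005, -0.002, -1.0]]
contact_force: [0.0, -0.1, -9.0]
finger_gap: 0.0174
```

```bash
python3 st.py
```

```text
{'time': 11.75, 'ee_pos': [0.538, 0.366, 0.26], 'contact_force': [0.006, -0.12, -8.964], 'torque': [0.048, -0.038, 0.018], 'finger_gap': 0.017} baryaw 28.72 z [-0.0033 -0.0042 -1.    ]
```

>>> move_arm([
  [0,0,0.0001,0,0,-4,1],
  [0,0,0.0001,0,0,-9,1],
  [0,0,0.0001,0,0,-13,1],
  [0,0,0.0001,0,0,-16,1],
  [0,0,0.0001,0,0,-17,1],
])

```text
time: 12.25
ee_pos: [0.5377, 0.3656, 0.2602]
orientation: [[-0.979, -0.204, -0.004], [-0.204, 0.979, -0.003], [0.005, -0.002, -1.0]]
contact_force: [0.6, -0.0, -9.7]
finger_gap: 0.0173
```

```bash
python3 st.py
```

```text
{'time': 12.25, 'ee_pos': [0.538, 0.366, 0.26], 'contact_force': [0.589, -0.022, -9.656], 'torque': [-0.048, -0.117, 0.069], 'finger_gap': 0.017} baryaw 11.76 z [-0.0045 -0.0033 -1.    ]
```

>>> move_arm([
  [0,0,0.0001,0,0,-2,1],
  [0,0,0.0001,0,0,-4,1],
  [0,0,0.0001,0,0,-6,1],
  [0,0,0.0001,0,0,-7,1],
  [0,0,0.0001,0,0,-7,1],
])

```text
time: 12.75
ee_pos: [0.5377, 0.3655, 0.2603]
orientation: [[-0.996, -0.084, -0.005], [-0.084, 0.996, -0.003], [0.005, -0.002, -1.0]]
contact_force: [-0.6, -0.4, -9.0]
finger_gap: 0.017
```

```bash
python3 st.py
```

```text
{'time': 12.75, 'ee_pos': [0.538, 0.366, 0.26], 'contact_force': [-0.568, -0.358, -8.961], 'torque': [-0.065, -0.092, 0.061], 'finger_gap': 0.017} baryaw 4.83 z [-0.0049 -0.0029 -1.    ]
```

>>> move_arm([
  [0,0,-0.001,0,0,0,1],
  [0,0,-0.002,0,0,0,1],
  [0,0,-0.003,0,0,0,1],
  [0,0,-0.004,0,0,0,1],
  [0,0,-0.004,0,0,0,1],
])

```text
time: 13.25
ee_pos: [0.5377, 0.3656, 0.2565]
orientation: [[-0.996, -0.084, -0.005], [-0.084, 0.996, -0.003], [0.005, -0.002, -1.0]]
contact_force: [-0.0, -1.1, -5.8]
finger_gap: 0.0172
```

```bash
python3 st.py
```

```text
{'time': 13.25, 'ee_pos': [0.538, 0.366, 0.256], 'contact_force': [-0.046, -1.09, -5.762], 'torque': [-0.183, 0.045, -0.022], 'finger_gap': 0.017} baryaw 4.85 z [-0.0046 -0.0027 -1.    ]
```

>>> move_arm([
  [0,0,-0.0005,0,0,0,1],
  [0,0,-0.001,0,0,0,1],
  [0,0,-0.0013,0,0,0,1],
  [0,0,-0.0013,0,0,0,1],
  [0,0,-0.0013,0,0,0,1],
])

```text
time: 13.75
ee_pos: [0.5378, 0.3656, 0.2553]
orientation: [[-0.996, -0.084, -0.004], [-0.084, 0.996, -0.003], [0.005, -0.002, -1.0]]
contact_force: [-0.2, 0.5, -4.3]
finger_gap: 0.0179
```

```bash
python3 st.py
```

```text
{'time': 13.75, 'ee_pos': [0.538, 0.366, 0.255], 'contact_force': [-0.165, 0.536, -4.348], 'torque': [-0.15, 0.031, 0.075], 'finger_gap': 0.018} baryaw 4.84 z [-0.0044 -0.0026 -1.    ]
```

>>> move_arm([
  [0,0,-0.0003,0,0,0,1],
  [0,0,-0.0006,0,0,0,1],
  [0,0,-0.0008,0,0,0,1],
  [0,0,-0.0008,0,0,0,1],
  [0,0,-0.0008,0,0,0,1],
])

```text
time: 14.25
ee_pos: [0.5379, 0.3657, 0.2549]
orientation: [[-0.996, -0.084, -0.004], [-0.084, 0.996, -0.002], [0.004, -0.002, -1.0]]
contact_force: [-1.4, -1.0, 1.2]
finger_gap: 0.0169
```

```bash
python3 st.py
```

```text
{'time': 14.25, 'ee_pos': [0.538, 0.366, 0.255], 'contact_force': [-1.394, -0.993, 1.151], 'torque': [-0.254, 0.168, -0.049], 'finger_gap': 0.017} baryaw 4.84 z [-0.0037 -0.0022 -1.    ]
```

The post has landed in the pocket: the force flipped to +1.2 N and z stopped at 0.2549. Releasing.

>>> move_arm([
  [0,0,0,0,0,0,0.7],
  [0,0,0,0,0,0,0.5],
  [0,0,0,0,0,0,0.3],
  [0,0,0,0,0,0,0.3],
  [0,0,0,0,0,0,0.3],
])

```text
time: 14.75
ee_pos: [0.538, 0.3658, 0.2549]
orientation: [[-0.996, -0.084, -0.004], [-0.084, 0.996, -0.002], [0.004, -0.002, -1.0]]
contact_force: [-0.2, -0.1, -0.4]
finger_gap: 0.0593
```

```bash
python3 st.py; python3 - <<'E'
from h import *
import cv2
c=vision.read_camera("wrist");cv2.imwrite("pics/w5.png",c["color"])
E
```

```text
{'time': 14.75, 'ee_pos': [0.538, 0.366, 0.255], 'contact_force': [-0.231, -0.073, -0.373], 'torque': [0.038, -0.024, 0.023], 'finger_gap': 0.059} baryaw 4.84 z [-0.0036 -0.0021 -1.    ]
```

View pics/w5.png

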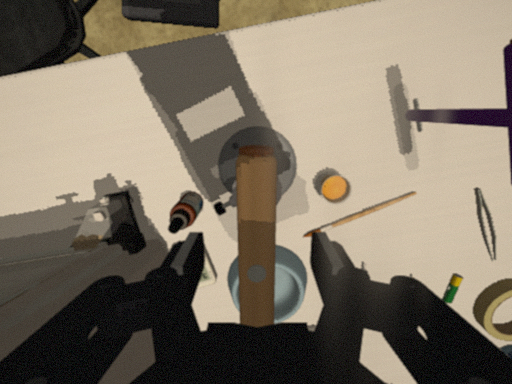

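The bar stays up and free between the fingers (screw at 257,273). Backing straight up.

>>> move_arm([
  [0,0,0.015,0,0,0,0.2],
  [0,0,0.035,0,0,0,0.1],
  [0,0,0.055,0,0,0,0],
  [0,0,0.07,0,0,0,0],
  [0,0,0.07,0,0,0,0],
])

```text
time: 15.3
ee_pos: [0.5386, 0.3661, 0.3283]
orientation: [[-0.996, -0.084, 0.001], [-0.084, 0.996, 0.0], [-0.001, 0.0, -1.0]]
contact_force: [0.7, 0.4, -0.0]
finger_gap: 0.0852
```

>>> move_arm([
  [-0.03,0,0,0,0,0,0],
  [-0.06,0,0,0,0,0,0],
  [-0.09,0,0,0,0,0,0],
  [-0.1,0,0,0,0,0,0],
  [-0.1,0,0,0,0,0,0],
])

```text
time: 15.8
ee_pos: [0.4379, 0.3663, 0.3286]
orientation: [[-0.996, -0.086, 0.001], [-0.086, 0.996, 0.0], [-0.001, 0.0, -1.0]]
contact_force: [0.4, -1.0, 0.4]
finger_gap: 0.0851
```

```bash
python3 st.py; python3 - <<'E'
from h import *
import cv2
s=sensors.sense();w=vision.read_camera("wrist");c=vision.read_camera("scene");t=vision.read_camera("top")
np.savez("w6.npz",R=s["orientation"],p=s["ee_pos"])
cv2.imwrite("pics/w6.png",w["color"])
a=cv2.resize(c["color"][110:270,200:310],(412,600),interpolation=cv2.INTER_CUBIC)
b=cv2.resize(t["color"][150:250,190:310],(380,317),interpolation=cv2.INTER_CUBIC)
o=np.zeros((600,800,3),np.uint8);o[:,:412]=a;o[:317,415:795]=b
cv2.imwrite("pics/f6.png",o)
E
```

```text
{'time': 15.8, 'ee_pos': [0.438, 0.366, 0.329], 'contact_force': [0.381, -1.01, 0.37], 'torque': [0.064, -0.003, -0.024], 'finger_gap': 0.085} baryaw 4.91 z [ 8.e-04  4.e-04 -1.e+00]
```

View pics/f6.png

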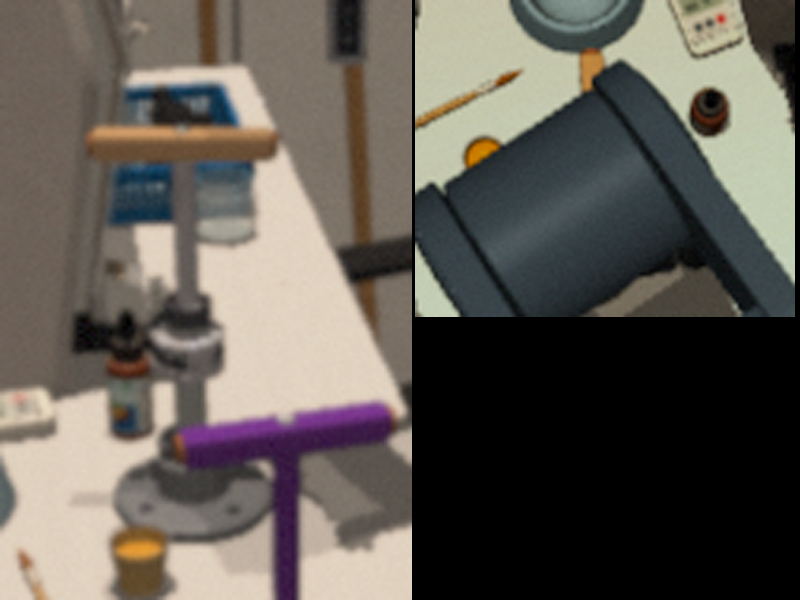

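View pics/w6.png

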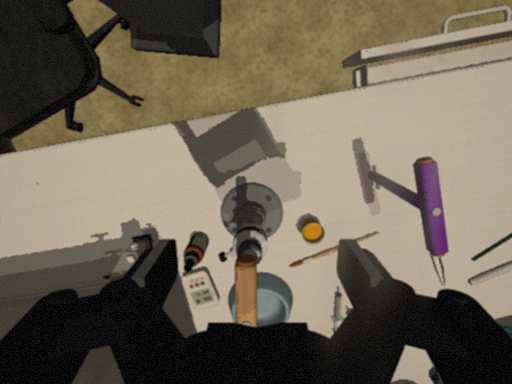

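The post stands raised with no support: the bar is at (183,142) in the scene crop, upright, and its near end is at (246,260) in the wrist view. One quick numeric check of bar direction and cup, then hand in.

```bash
python3 - <<'E'
from h import *
import cv2
d=np.load("w6.npz");c=vision.read_camera("wrist");im=cv2.imread("pics/w6.png")
R,o=wristpose(c,dict(orientation=d["R"],ee_pos=d["p"]))
hsv=cv2.cvtColor(im,cv2.COLOR_BGR2HSV);m=cv2.inRange(hsv,(5,90,60),(20,255,255))
mid=[]
for v in range(270,322,5):
    xs=np.where(m[v,225:270])[0]+225
    if len(xs)>5: mid.append(atz(c,(xs.min()+xs.max())/2,v,.267,R,o))
mid=np.array(mid);k=np.polyfit(mid[:,0],mid[:,1],1);print("bar yaw",np.degrees(np.arctan(k[0])),len(mid), mid[0])
print("cup",atz(c,313,231,.038,R,o).round(3))
t=vision.read_camera("top");print("drop",atz(t,190+295/380*120,150+100/317*100,.102).round(3))
E
```

```text
bar yaw 4.933211171610215 11 [0.48618341 0.36171576 0.267     ]
cup [0.551 0.471 0.038]
drop [0.596 0.276 0.102]
```

```bash
python3 -c "
from cell import bot
print(bot.close_job())"
```

```text
the job is handed in; nothing more can be done
None
```

The perch post is locked at the raised height and stands by itself, and I handed the job in at about 16 s of the 58 s allowed.

- **What I did:** I twisted the wooden bar about 61° to unlock it and drew the post up. The spring touched at about 70 mm of rise. I pressed about 6 mm into it, twisted back to the locked direction and lowered about 5 mm until the post seated. Then I released it and backed the arm away.
- **Forces:** The largest vertical force at the wrist was about 9.7 N, including the post's roughly 2.2 N weight. The contact force between post and stand was not measured directly.
- **Position:** After release the bar points at 4.9°. The stand's locked direction is about 5.1°, which I estimated from the holes in its base. The bar stayed raised and upright in the pictures.
- **Surroundings:** The cup and dropper bottle measured within about 3 mm of where they started, which is the camera error. The purple look-alike was not touched.

No check failed or disagreed.

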